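# Fetch the pocket watch from behind the bottles

### The job

The pocket watch on the wooden tray is hemmed in by three bottles: first move all three bottles onto the cork mat at the side, standing upright. Then lift the watch out and lay it gently, dial up, in the middle of the round cushion, and afterwards put each bottle back upright on the very spot of the tray where it stood at the start. Do not tip a bottle over, and leave the two little parts tins on the tray and the paper cup where they are.

Things in the scene. Friction and masses are not known exactly. Their poses are not given: they have to be found in the camera images.
- watch_mid (a point): Pocket watch, loose, lying on its back, dial up: a steel disc 46 mm across and 18 mm thick, about 90 g, with a white dial with black marks on top. A crown and a wire bow stick out of its edge along its own +x, to 44 mm from the centre; at the start they point to the tray's high rear edge. Point at the centre of the disc, half-way up (9 mm above its underside); z points up through the dial.
- square_mid (a point): Square white plastic bottle with a black round cap, 40 x 40 mm, 92 mm tall, about 120 g; straight-sided from foot to 68 mm up, then a neck and cap 28 mm across. Its x and y axes are square to its flat sides. Point on its upright axis, half-way up; its z axis points up. It stands loose on the tray. That is 46 mm above its foot.
- round_mid (a point): Round amber glass bottle with a broad paper label and a black cap, 44 mm across, 88 mm tall, about 140 g; straight-sided to 66 mm up, cap 34 mm across. Point on its upright axis, half-way up; its z axis points up. It stands loose on the tray. That is 44 mm above its foot.
- slim_mid (a point): Slim round white plastic oiler bottle with a pointed black nozzle, 32 mm across, 100 mm tall, about 80 g; straight-sided to 68 mm up. Point on its upright axis, half-way up; its z axis points up. It stands loose on the tray. That is 50 mm above its foot.
- tray: Fixed wooden tray, 190 mm (its x) by 220 mm (its y), floor 5 mm above the table, rim 14 mm above the table on three sides and 30 mm at the rear (+x). Origin at its centre at table height; x points to the rear edge, z up. The watch lies near (10, 0) mm in its axes; the bottles stand round it on three pale round foot marks 54 mm across, near (-48, 0), (10, 58) and (10, -58) mm, in an order that changes.
- mat: Side area: fixed flat cork mat, 140 mm (its x) by 220 mm (its y), 3 mm thick. Origin at its centre, underside; z up. Lies to the left or the right of the tray.
- cushion: Fixed firm round dark work cushion with a grey cloth top, 100 mm across, flat top 12 mm above the table. Origin at its centre, underside; z up. Lies on the other side of the tray from the mat.
- tin_a: Bystander: low round wooden parts tin with white chips, 36 mm across, 13 mm tall, loose on the tray floor in the near left corner of the tray, near (-62, 80) mm in its axes. Origin at the centre of its underside.
- tin_b: Bystander: a second tin like the first, in the near right corner, near (-62, -80) mm. Origin at the centre of its underside.
- cup: Bystander: brown paper cup, 78 mm across the rim, 97 mm tall, loose on the table beyond the mat or the cushion. Origin at the centre of its underside.

How it is judged:
By the outcome, as a careful person would: the job done as asked, in the order asked, and still so for the second after the job is handed in, with the robot touching nothing.
It also fails if it takes over 144 s, if anything falls off the work surface, if the arm or the gripper's body presses on something with over 40 N, if the wrist force passes 120 N, or if a joint passes its speed limit or range.

### The arm

A 6-joint arm with a two-finger parallel gripper is mounted at the origin on the work surface. World frame = base frame: x ahead of the robot, y to its left, z up, the work surface at z = 0. Lengths are in m, angles in rad, forces in N, time in s.
With the tool pointing down it reaches from about 0.35 to 0.975 m from the base axis. Payload 4.9 kg.
Tool frame: the origin (TCP) lies at the very end of the fingers, on their centre line; the grasp point (between the pads) lies 19 mm behind it; z points along the fingers, y is the line along which they close (so a half turn about z gives the same grasp; the last joint's range is limited). The gripper opens to 85 mm and grips with 20 to 120 N. Pads are 22 mm wide; open, the fingers measure 114 mm over their backs; the gripper's body (76 mm by 85 mm) begins 54 mm behind the grasp point. The pads swing forward as they close: fully open they stand 13 mm farther back than shut.
Start: joints at [1.062, 0.053, 1.613, -0, 1.476, -0.119], TCP at [0.237, 0.578, 0.231] pointing down, gripper open.
Joint ranges: [-3.01, 3.01], [-1.01, 2.22], [0.06, 2.58], [-1.02, 4.17], [0.09, 2.62], [-3.14, 3.14]. Speed limits (rad/s): [2.57, 2.57, 3.14, 3.14, 3.14, 3.14].

### API

Orientations are given as a rotation vector (axis times angle).
In Python, from station import * gives the robot as it stands.
- The arm moves only by the shell command python3 -m crank 'ROWS' [OPENING] [FORCE]. ROWS is JSON, a list of rows, each an object with "offset": the shift along the tool's x, y, z in m, a list of three; "twist": the turn, a rotation vector about the tool's x, y, z in degrees, a list of three. In form: [{"offset": [x, y, z], "twist": [rx, ry, rz]}, ...]. A call has 1 to 20 rows; each row is the pose to reach, as a shift and turn from the pose commanded when the call began, along the tool's axes at that moment; what a row does not reach only later rows make up. A row lasts 1/8 s, in which the tool goes at most 62.5 mm and 10.7 degrees, less where a joint would pass 70% of its speed; a pose out of reach is approached as far as the arm can. A call with a gripper value outside its range is refused whole. OPENING is the opening, from 0 (shut) to 1 (fully open), set as the call begins (- or left out, the last holds). The fingers move at their own pace and stop on an object; FORCE is the grip in N (left out, the last holds). Time passes only in rows, so rows that repeat a pose let the fingers close. It gives the time, the measured TCP pose, the force, the opening and the grip force at its end, in the units of the state.
- get_obs(): the state, without advancing time (a new reading comes with each control period).
- get_image(name): name is "scene" or "top"; returns the picture (480x640x3 uint8, red, green, blue); there is no depth.
- get_calibration(name): a dict with "intrinsics" (3x3 intrinsics, pixels), "world_from_camera" (4x4, takes a point from camera to world coordinates). Camera axes: x right, y up, looking along -z (the intrinsics and any distortion apply to the point x, -y, -z); pixel columns grow to the right and rows downward; lengths in m; the calibration is good to about 2 mm. A picture is of the moment at which its call begins. get_calibration takes no time and is no camera call.
- finish_job(): hands the job in; it is judged then, once.
Trained networks look in the newest picture that a camera, given by its name, has taken for a name from the list of things; names that differ only in an ending like _2 or _b are one class to them, and where a whole thing is asked for, a point or a joint stands for the part that bears it (a point fixed in the world has none). Each returns a list of dicts, best first, with "confidence" (0 to 1); they miss things now and then, are a little off and sometimes report something else, mostly with a low value. They report only what shows in the picture. A call takes as long as a camera call.
- cut_out(query, camera): "region" (480x640 bool, what is visible of it) and "rect" ([centre column, centre row, width, height] in pixels, round what is visible of it).
The state is a dict: "t": time; "q": joint angles; "dq": joint speeds; "effort": joint torques, N m; "tool_pos": TCP position; "tool_rot": TCP orientation; "contact_force": force on the tool from outside, world axes, zero at the start; "wrist_torque": the same for the moment, N m; "opening": finger opening in m; "grip_force": force on a finger pad.
Only numpy, scipy, OpenCV 4.12 (cv2) and the standard library are available. Lean on these libraries where they do the work, as an engineer would, in place of code of your own. Each camera call takes 0.05 s, during which the arm holds its last target. There are 200 camera calls.

## Working session

There is one attempt and no reset: what is moved stays moved. The work goes in short steps, Python scripts to look and compute and a shell command to move; the robot and the scene stay as the last step left them, time stands still between calls to the robot, and variables do not carry over. Pictures are saved under pics/ and viewed, at most 14 in all, crops included, and the job is handed in when it is done.

```bash
mkdir -p pics; ls; python3 - <<'E'
from station import *
import cv2,numpy as np
for c in("scene","top"):
    im=get_image(c); cv2.imwrite(f"pics/{c}0.png",im[:,:,::-1])
    k=get_calibration(c); print(c,np.round(k["intrinsics"],1).tolist(),np.round(k["world_from_camera"],3).tolist(),[x for x in k])
o=get_obs(); print(o)
E
```

```text
pics
scene [[485.3, 0.0, 313.7], [0.0, 485.3, 228.1], [0.0, 0.0, 1.0]] [[0.813, -0.342, 0.471, 0.955], [0.582, 0.492, -0.648, -0.522], [-0.01, 0.801, 0.599, 0.545], [0.0, 0.0, 0.0, 1.0]] ['intrinsics', 'world_from_camera']
top [[502.7, 0.0, 315.7], [0.0, 502.7, 242.6], [0.0, 0.0, 1.0]] [[-0.001, 0.997, -0.077, 0.514], [-1.0, -0.001, -0.012, -0.0], [-0.012, 0.077, 0.997, 0.937], [0.0, 0.0, 0.0, 1.0]] ['intrinsics', 'world_from_camera']
{'t': 0.1, 'q': array([ 1.06197316e+00,  5.33178695e-02,  1.61417515e+00, -5.79852607e-06,
        1.47600572e+00, -1.19019423e-01]), 'dq': array([-0.00052427,  0.00012722, -0.00372343,  0.00125091, -0.00266568,
        0.00022411]), 'effort': array([-5.58184220e-04, -3.94902956e+01, -3.71361601e+01, -2.16642156e-04,
        3.87465174e-03, -9.99130805e-06]), 'tool_pos': array([0.23723536, 0.57760544, 0.23015818]), 'tool_rot': array([-6.08319047e-01, -3.08153872e+00,  2.85001784e-03]), 'contact_force': array([-0.13131494,  0.29952847, -0.40960927]), 'wrist_torque': array([-0.00597837, -0.02158542, -0.01325297]), 'grip_force': 0.0, 'opening': 0.0850955321091141}
```

View pics/top0.png

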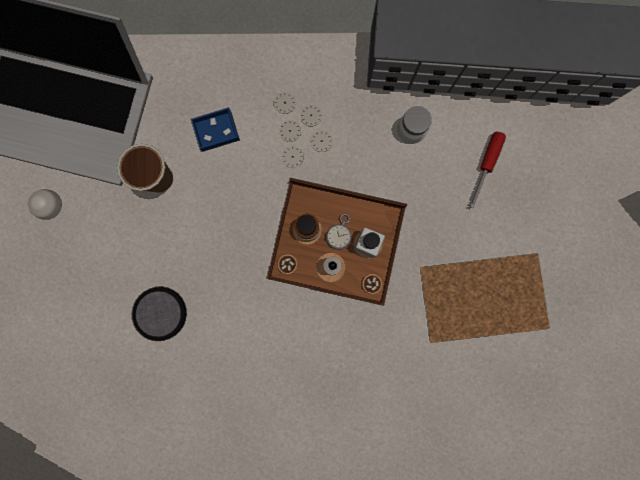

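View pics/scene0.png

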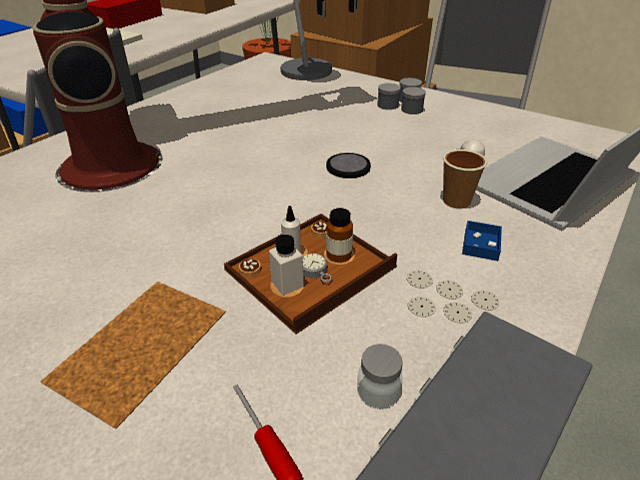

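The top view shows the tray centred near (337,241), with the round bottle at (306,227), the square one at (370,242) and the slim one at (332,266). The watch is at (339,236), the mat at (485,298) on the right, the cushion at (160,313) on the left and the cup at (142,168). The scene view shows the same layout.

```bash
cat > h.py <<'E'
from station import *
import cv2,numpy as np
from scipy.optimize import minimize
from scipy.spatial.transform import Rotation as R
def proj(P,c):
    k=get_calibration(c);T=np.linalg.inv(k["world_from_camera"]);p=np.atleast_2d(P)@T[:3,:3].T+T[:3,3]
    p=p*[1,-1,-1];u=p@k["intrinsics"].T;return u[:,:2]/u[:,2:]
def pix(u,v,z,c="top"):
    k=get_calibration(c);W=np.array(k["world_from_camera"]);d=np.linalg.inv(k["intrinsics"])@[u,v,1]
    d=W[:3,:3]@(d*[1,-1,-1]);o=W[:3,3];return (o+d*(z-o[2])/d[2])
a=np.linspace(0,2*np.pi,33)[:-1]
circ=lambda r:np.c_[r*np.cos(a),r*np.sin(a)]
sq=np.array([[1,1],[-1,1],[-1,-1],[1,-1]])*.02
# (section,z0,z1)
M={"square_mid":[(sq,0,.068),(circ(.014),.068,.092)],
"round_mid":[(circ(.022),0,.066),(circ(.017),.066,.088)],
"slim_mid":[(circ(.016),0,.068),(circ(.008),.068,.075),(circ(.003),.075,.1)],
"cushion":[(circ(.05),0,.012)],"tin_a":[(circ(.018),0,.013)],
"mat":[(np.array([[.07,.11],[-.07,.11],[-.07,-.11],[.07,-.11]]),0,.003)],
"watch_mid":[(circ(.023),0,.018),(np.array([[.02,.008],[.044,.008],[.044,-.008],[.02,-.008]]),.006,.012)],
"tray":[(np.array([[.095,.11],[-.095,.11],[-.095,-.11],[.095,-.11]]),0,.014),(np.array([[.095,.11],[.09,.11],[.09,-.11],[.095,-.11]]),0,.03)]}
S=4
def sil(n,x,y,w,z,c):
    m=np.zeros((480*S,640*S),np.uint8);cs,s=np.cos(w),np.sin(w)
    for sec,z0,z1 in M[n]:
        q=sec@np.array([[cs,s],[-s,cs]])+[x,y]
        P=np.vstack([np.c_[q,0*q[:,0]+z+h] for h in(z0,z1)])
        cv2.fillConvexPoly(m,cv2.convexHull(np.round((proj(P,c)+.5)*S).astype(np.int32)),1)
    return m>0
def fit(n,reg,x0,z,c="top",yaw=True):
    big=cv2.resize(reg.astype(np.uint8),None,fx=S,fy=S,interpolation=cv2.INTER_NEAREST)>0
    def f(v):
        s=sil(n,v[0],v[1],v[2] if yaw else 0,z,c);return 1-(s&big).sum()/(s|big).sum()
    x0=list(x0)+([] if yaw or len(x0)<3 else [])
    sim=np.array([x0]+[[x0[j]+(d if j==i else 0) for j in range(len(x0))] for i,d in enumerate([.01,.01,.2][:len(x0)])])
    r=minimize(f,x0,method="Nelder-Mead",options=dict(initial_simplex=sim,xatol=2e-4,fatol=1e-4));return r.x,1-r.fun
E
cat > m.py <<'E'
from h import *
import sys
g={}
def rep(n,c="top"):
    for d in cut_out(n,c)[:3]: yield d
get_image("top"); ov=get_image("top").copy()
tw=-.25
for n,z,yaw in [("tray",0,1),("mat",0,1),("cushion",0,0),("tin_a",.005,0),("square_mid",.005,1),("round_mid",.005,0),("slim_mid",.005,0),("watch_mid",.005,1)]:
    ds=cut_out(n,"top")[:(2 if n=="tin_a" else 1)]
    for d in ds:
        p=pix(d["rect"][0],d["rect"][1],z+.03 if "mid" in n else z)
        y0={"tray":-.2,"mat":.1,"square_mid":-.2,"watch_mid":-.2}.get(n,0)
        r=d["region"]
        if n=="tray": r=cv2.drawContours(np.zeros((480,640),np.uint8),[cv2.convexHull(np.argwhere(r)[:,::-1].astype(np.int32))],-1,1,-1)>0
        x,s=fit(n,r,[p[0],p[1]]+([y0] if yaw else []),z,yaw=bool(yaw))
        print(n,round(d["confidence"],2),np.round(d["rect"]),"xy mm",np.round(x[:2]*1000,1),"yaw deg",np.round(np.degrees(x[2:]),1),"iou",round(s,3))
        e=cv2.Canny(cv2.resize(sil(n,x[0],x[1],x[2] if yaw else 0,z,"top").astype(np.uint8)*255,(640,480)),50,150)>0
        g[n+str(len(g))]=(n,x,z)
big=cv2.resize(ov[150:340,130:560],None,fx=4,fy=4,interpolation=cv2.INTER_CUBIC)
for n,x,z in g.values():
    m=sil(n,x[0],x[1],x[2] if len(x)>2 else 0,z,"top").astype(np.uint8)[600:1360,520:2240]
    cs,_=cv2.findContours(m,0,2);cv2.drawContours(big,cs,-1,(0,255,0),1)
cv2.imwrite("pics/ov1.png",big[80:680,480:1280,::-1])
E
python3 m.py
```

```text
tray 0.83 [336. 240. 138. 130.] xy mm [588.2 -26.2] yaw deg [-13.] iou 0.984
mat 0.66 [483. 300. 131.  91.] xy mm [ 485.  -298.7] yaw deg [6.9] iou 0.983
cushion 0.56 [160. 314.  55.  49.] xy mm [456.  300.9] yaw deg [] iou 0.951
tin_a 0.84 [286. 265.  18.  20.] xy mm [546.7  63.6] yaw deg [] iou 0.913
tin_a 0.6 [370. 283.  26.  17.] xy mm [510.5 -90.3] yaw deg [] iou 0.95
square_mid 0.86 [368. 244.  34.  33.] xy mm [583.  -83.3] yaw deg [-22.6] iou 0.943
round_mid 0.76 [306. 226.  27.  28.] xy mm [611.4  26.2] yaw deg [] iou 0.926
slim_mid 0.75 [329. 266.  19.  19.] xy mm [541.5 -17.4] yaw deg [] iou 0.924
watch_mid 0.7 [340. 234.  25.  29.] xy mm [597.  -30.9] yaw deg [-18.] iou 0.859
```

View pics/ov1.png

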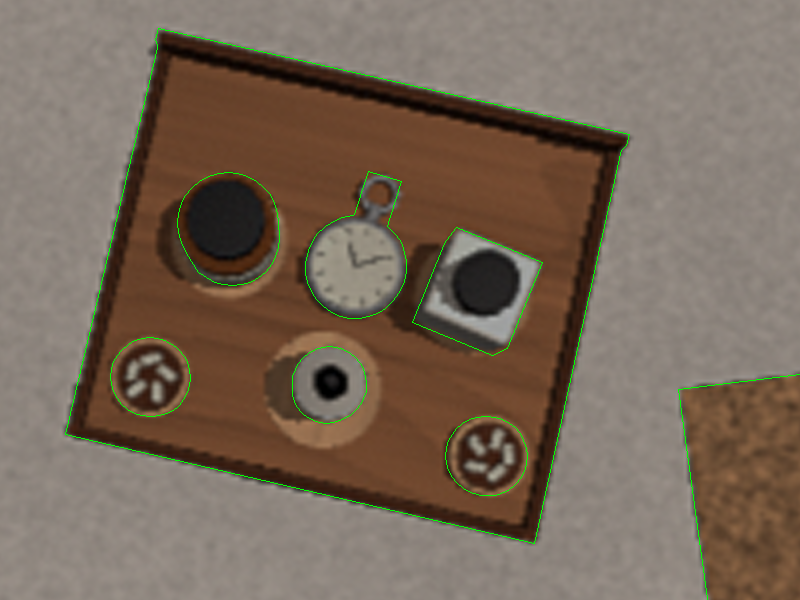

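The outlines fit well: tray, tins, watch and all three bottles match to about 2 mm. The square bottle's sides line up with the present tool yaw (67.5°), so no turning is needed.

```bash
cat > go.py <<'E'
from h import *
import sys
def off(*g):
    o=get_obs();Rm=R.from_rotvec(o["tool_rot"]).as_matrix();p=o["tool_pos"]
    print("t",round(o["t"],2),"tcp mm",np.round(p*1000,1),"yangle",round(np.degrees(np.arctan2(Rm[1,1],Rm[0,1])),1))
    for q in g: print(q,"->",np.round(Rm.T@(np.array(q)/1000-p),4).tolist())
if __name__=="__main__": off(*eval(sys.argv[1]))
E
python3 - <<'E'
from h import *
f=lambda cx,cy:(130+(480+cx)/4-.5+.125,150+(80+cy)/4-.5+.125)
for n,c,z in [("square",(486,283),.097),("round",(226,220),.093),("slim",(330,382),.105),("watch",(355,266),.023),("slimmark",(322,390),.005)]:
    print(n,np.round(pix(*f(*c),z)*1000,1))
E
python3 go.py '[(583,-83,200),(583,-83,38)]'
```

```text
square [582.6 -83.   97. ]
round [609.8  26.   93. ]
slim [541.  -17.4 105. ]
watch [596.5 -30.7  23. ]
slimmark [540.5 -15.8   5. ]
t 0.6 tcp mm [237.5 578.1 231.3] yangle 67.7
(583, -83, 200) -> [-0.5708, -0.4802, 0.0313]
(583, -83, 38) -> [-0.5708, -0.4802, 0.1933]
```

```bash
python3 -m crank '[{"offset":[-0.029,-0.024,0],"twist":[0,0,0]},{"offset":[-0.07,-0.06,0],"twist":[0,0,0]},{"offset":[-0.114,-0.096,0],"twist":[0,0,0]},{"offset":[-0.16,-0.135,0],"twist":[0,0,0]},{"offset":[-0.206,-0.173,0],"twist":[0,0,0]},{"offset":[-0.252,-0.212,0],"twist":[0,0,0]},{"offset":[-0.3,-0.252,0],"twist":[0,0,0]},{"offset":[-0.346,-0.291,0],"twist":[0,0,0]},{"offset":[-0.392,-0.33,0.01],"twist":[0,0,0]},{"offset":[-0.438,-0.368,0.02],"twist":[0,0,0]},{"offset":[-0.484,-0.407,0.03],"twist":[0,0,0]},{"offset":[-0.53,-0.446,0.031],"twist":[0,0,0]},{"offset":[-0.56,-0.471,0.031],"twist":[0,0,0]},{"offset":[-0.571,-0.48,0.031],"twist":[0,0,0]},{"offset":[-0.571,-0.48,0.031],"twist":[0,0,0]},{"offset":[-0.571,-0.48,0.031],"twist":[0,0,0]},{"offset":[-0.571,-0.48,0.031],"twist":[0,0,0]}]' 1 40; python3 go.py '[(583,-83,38),(583,-83,98)]'
```

```text
t: 2.72
tool_pos: [0.5829, -0.0816, 0.2005]
tool_rot: [0.606, 3.083, 0.0]
contact_force: [0.2, -0.7, 0.1]
opening: 0.0852
grip_force: 0.0
t 2.73 tcp mm [582.9 -81.6 200.5] yangle 67.8
(583, -83, 38) -> [-0.0006, -0.0013, 0.1625]
(583, -83, 98) -> [-0.0006, -0.0013, 0.1025]
```

```bash
python3 -m crank '[{"offset":[-0.001,-0.001,0.04],"twist":[0,0,0]},{"offset":[-0.001,-0.001,0.085],"twist":[0,0,0]},{"offset":[-0.001,-0.001,0.125],"twist":[0,0,0]},{"offset":[-0.001,-0.001,0.15],"twist":[0,0,0]},{"offset":[-0.001,-0.001,0.162],"twist":[0,0,0]},{"offset":[-0.001,-0.001,0.162],"twist":[0,0,0]},{"offset":[-0.001,-0.001,0.162],"twist":[0,0,0]}]' 1 40; python3 go.py '[(583,-83,38)]'; python3 -m crank '[{"offset":[0,0,0],"twist":[0,0,0]},{"offset":[0,0,0],"twist":[0,0,0]},{"offset":[0,0,0],"twist":[0,0,0]},{"offset":[0,0,0],"twist":[0,0,0]},{"offset":[0,0,0],"twist":[0,0,0]},{"offset":[0,0,0],"twist":[0,0,0]}]' 0.35 40;python3 go.py '[(583,-83,38),(528,-359,36)]'
```

```text
t: 3.6
tool_pos: [0.5849, -0.0843, 0.04]
tool_rot: [0.607, 3.08, -0.0]
contact_force: [-0.3, -0.7, 0.5]
opening: 0.0851
grip_force: 0.0
t 3.6 tcp mm [584.9 -84.3  40. ] yangle 67.7
(583, -83, 38) -> [0.0023, 0.0004, 0.002]
t: 4.35
tool_pos: [0.5844, -0.0844, 0.0391]
tool_rot: [0.608, 3.081, -0.0]
contact_force: [1.1, -0.6, 5.5]
opening: 0.0395
grip_force: 41.7
t 4.35 tcp mm [584.4 -84.4  39.1] yangle 67.7
(583, -83, 38) -> [0.0019, 0.0008, 0.0011]
(528, -359, 36) -> [-0.0521, -0.2754, 0.0031]
```

```bash
python3 -m crank '[{"offset":[0,0,-0.015],"twist":[0,0,0]},{"offset":[0,0,-0.04],"twist":[0,0,0]},{"offset":[-0.002,-0.01,-0.06],"twist":[0,0,0]},{"offset":[-0.007,-0.035,-0.06],"twist":[0,0,0]},{"offset":[-0.014,-0.073,-0.06],"twist":[0,0,0]},{"offset":[-0.022,-0.115,-0.06],"twist":[0,0,0]},{"offset":[-0.03,-0.158,-0.06],"twist":[0,0,0]},{"offset":[-0.038,-0.2,-0.06],"twist":[0,0,0]},{"offset":[-0.045,-0.24,-0.06],"twist":[0,0,0]},{"offset":[-0.05,-0.265,-0.055],"twist":[0,0,0]},{"offset":[-0.052,-0.275,-0.04],"twist":[0,0,0]},{"offset":[-0.052,-0.275,-0.022],"twist":[0,0,0]},{"offset":[-0.052,-0.275,-0.008],"twist":[0,0,0]},{"offset":[-0.052,-0.275,-0.002],"twist":[0,0,0]},{"offset":[-0.052,-0.275,0.001],"twist":[0,0,0]},{"offset":[-0.052,-0.275,0.002],"twist":[0,0,0]},{"offset":[-0.052,-0.275,0.002],"twist":[0,0,0]},{"offset":[-0.052,-0.275,0.002],"twist":[0,0,0]}]' ; python3 -c '
from h import *
cv2.imwrite("pics/a.png",get_image("scene")[:,:,::-1])'
```

```text
t: 6.6
tool_pos: [0.528, -0.3585, 0.0371]
tool_rot: [0.608, 3.081, -0.0]
contact_force: [0.3, 1.6, 2.3]
opening: 0.0396
grip_force: 41.3
```

View pics/a.png

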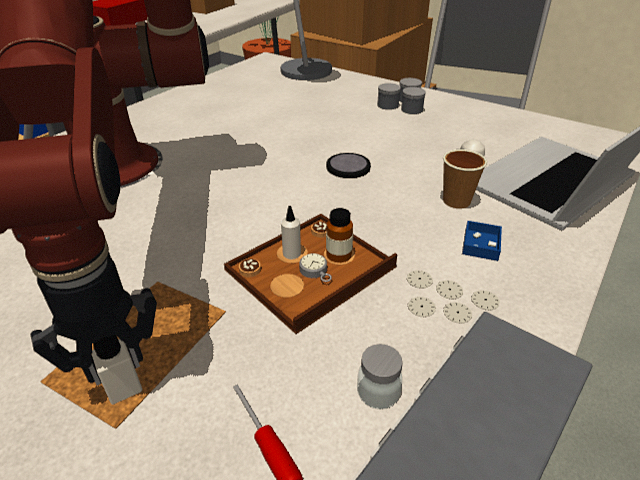

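The scene view shows the square bottle upright on the mat in the gripper, near (115,375). The tray still holds the slim bottle at (290,240) and the round one at (340,235), with the watch at (313,265) and tins untouched. Next I release it and go to the slim bottle.

```bash
python3 -m crank '[{"offset":[0,0,0],"twist":[0,0,0]},{"offset":[0,0,0],"twist":[0,0,0]},{"offset":[0,0,0],"twist":[0,0,0]},{"offset":[0,0,0],"twist":[0,0,0]},{"offset":[0,0,-0.02],"twist":[0,0,0]},{"offset":[0,0,-0.06],"twist":[0,0,0]},{"offset":[0,0,-0.1],"twist":[0,0,0]},{"offset":[0.01,0.028,-0.12],"twist":[0,0,0]},{"offset":[0.025,0.07,-0.12],"twist":[0,0,0]},{"offset":[0.043,0.118,-0.12],"twist":[0,0,0]},{"offset":[0.061,0.168,-0.12],"twist":[0,0,0]},{"offset":[0.08,0.218,-0.12],"twist":[0,0,0]},{"offset":[0.098,0.268,-0.12],"twist":[0,0,0]},{"offset":[0.11,0.302,-0.12],"twist":[0,0,0]},{"offset":[0.116,0.318,-0.12],"twist":[0,0,0]},{"offset":[0.117,0.321,-0.12],"twist":[0,0,0]},{"offset":[0.117,0.321,-0.12],"twist":[0,0,0]},{"offset":[0.117,0.321,-0.12],"twist":[0,0,0]}]' 1 40; python3 go.py '[(541.3,-17.4,38)]'
```

```text
t: 8.9
tool_pos: [0.5412, -0.0181, 0.1563]
tool_rot: [-0.611, -3.082, 0.0]
contact_force: [0.9, 0.3, 0.6]
opening: 0.0853
grip_force: 0.0
t 8.9 tcp mm [541.2 -18.1 156.3] yangle 67.6
(541.3, -17.4, 38) -> [0.0002, 0.0007, 0.1183]
```

```bash
python3 -m crank '[{"offset":[0,0,0.03],"twist":[0,0,0]},{"offset":[0,0,0.07],"twist":[0,0,0]},{"offset":[0,0,0.1],"twist":[0,0,0]},{"offset":[0,0,0.115],"twist":[0,0,0]},{"offset":[0,0,0.118],"twist":[0,0,0]},{"offset":[0,0,0.118],"twist":[0,0,0]},{"offset":[0,0,0.118],"twist":[0,0,0]}]' 1 40; python3 -m crank '[{"offset":[0,0,0],"twist":[0,0,0]},{"offset":[0,0,0],"twist":[0,0,0]},{"offset":[0,0,0],"twist":[0,0,0]},{"offset":[0,0,0],"twist":[0,0,0]},{"offset":[0,0,0],"twist":[0,0,0]},{"offset":[0,0,0],"twist":[0,0,0]},{"offset":[0,0,0],"twist":[0,0,0]}]' 0.25 35;python3 go.py '[(541.3,-17.4,38),(450,-303,36)]'
```

```text
t: 9.78
tool_pos: [0.5424, -0.0172, 0.0399]
tool_rot: [0.608, 3.079, 0.0]
contact_force: [-0.3, -0.2, 0.3]
opening: 0.0852
grip_force: 0.0
t: 10.65
tool_pos: [0.5413, -0.0169, 0.0385]
tool_rot: [0.608, 3.082, 0.0]
contact_force: [-1.0, 1.0, 2.3]
opening: 0.0312
grip_force: 34.7
t 10.65 tcp mm [541.3 -16.9  38.5] yangle 67.7
(541.3, -17.4, 38) -> [-0.0002, -0.0004, 0.0005]
(450, -303, 36) -> [-0.0243, -0.2993, 0.0025]
```

```bash
python3 -m crank '[{"offset":[0,0,-0.015],"twist":[0,0,0]},{"offset":[0,0,-0.04],"twist":[0,0,0]},{"offset":[-0.001,-0.01,-0.06],"twist":[0,0,0]},{"offset":[-0.003,-0.035,-0.06],"twist":[0,0,0]},{"offset":[-0.006,-0.075,-0.06],"twist":[0,0,0]},{"offset":[-0.01,-0.12,-0.06],"twist":[0,0,0]},{"offset":[-0.013,-0.165,-0.06],"twist":[0,0,0]},{"offset":[-0.017,-0.21,-0.06],"twist":[0,0,0]},{"offset":[-0.02,-0.255,-0.06],"twist":[0,0,0]},{"offset":[-0.023,-0.287,-0.055],"twist":[0,0,0]},{"offset":[-0.024,-0.299,-0.04],"twist":[0,0,0]},{"offset":[-0.024,-0.299,-0.022],"twist":[0,0,0]},{"offset":[-0.024,-0.299,-0.008],"twist":[0,0,0]},{"offset":[-0.024,-0.299,-0.002],"twist":[0,0,0]},{"offset":[-0.024,-0.299,0.001],"twist":[0,0,0]},{"offset":[-0.024,-0.299,0.002],"twist":[0,0,0]},{"offset":[-0.024,-0.299,0.002],"twist":[0,0,0]},{"offset":[-0.024,-0.299,0.002],"twist":[0,0,0]}]' ; python3 go.py '[(610.5,26,38)]'
```

```text
t: 12.9
tool_pos: [0.45, -0.3029, 0.0368]
tool_rot: [0.608, 3.081, -0.001]
contact_force: [-0.2, -0.9, -0.5]
opening: 0.0313
grip_force: 34.8
t 12.9 tcp mm [ 450.  -302.9   36.8] yangle 67.7
(610.5, 26, 38) -> [-0.0235, 0.3652, -0.0013]
```

```bash
python3 -m crank '[{"offset":[0,0,0],"twist":[0,0,0]},{"offset":[0,0,0],"twist":[0,0,0]},{"offset":[0,0,0],"twist":[0,0,0]},{"offset":[0,0,0],"twist":[0,0,0]},{"offset":[0,0,-0.02],"twist":[0,0,0]},{"offset":[0,0,-0.06],"twist":[0,0,0]},{"offset":[0,0,-0.1],"twist":[0,0,0]},{"offset":[-0.002,0.028,-0.12],"twist":[0,0,0]},{"offset":[-0.004,0.07,-0.12],"twist":[0,0,0]},{"offset":[-0.008,0.12,-0.12],"twist":[0,0,0]},{"offset":[-0.011,0.17,-0.12],"twist":[0,0,0]},{"offset":[-0.014,0.22,-0.12],"twist":[0,0,0]},{"offset":[-0.018,0.27,-0.12],"twist":[0,0,0]},{"offset":[-0.021,0.32,-0.12],"twist":[0,0,0]},{"offset":[-0.023,0.35,-0.12],"twist":[0,0,0]},{"offset":[-0.0235,0.365,-0.12],"twist":[0,0,0]},{"offset":[-0.0235,0.365,-0.12],"twist":[0,0,0]},{"offset":[-0.0235,0.365,-0.12],"twist":[0,0,0]},{"offset":[-0.0235,0.365,-0.12],"twist":[0,0,0]}]' 1 40; python3 go.py '[(610.5,26,38)]'
```

```text
t: 15.28
tool_pos: [0.6099, 0.025, 0.1563]
tool_rot: [-0.611, -3.082, 0.0]
contact_force: [-0.1, -0.1, 1.1]
opening: 0.0853
grip_force: 0.0
t 15.28 tcp mm [609.9  25.  156.3] yangle 67.6
(610.5, 26, 38) -> [-0.0002, 0.0012, 0.1183]
```

```bash
python3 -m crank '[{"offset":[0,0,0.03],"twist":[0,0,0]},{"offset":[0,0,0.07],"twist":[0,0,0]},{"offset":[0,0,0.1],"twist":[0,0,0]},{"offset":[0,0,0.115],"twist":[0,0,0]},{"offset":[0,0,0.118],"twist":[0,0,0]},{"offset":[0,0,0.118],"twist":[0,0,0]},{"offset":[0,0,0.118],"twist":[0,0,0]}]' 1 40; python3 -m crank '[{"offset":[0,0,0],"twist":[0,0,0]},{"offset":[0,0,0],"twist":[0,0,0]},{"offset":[0,0,0],"twist":[0,0,0]},{"offset":[0,0,0],"twist":[0,0,0]},{"offset":[0,0,0],"twist":[0,0,0]},{"offset":[0,0,0],"twist":[0,0,0]},{"offset":[0,0,0],"twist":[0,0,0]}]' 0.35 45;python3 go.py '[(610.5,26,38),(512,-230,36)]'
```

```text
t: 16.15
tool_pos: [0.6114, 0.0259, 0.04]
tool_rot: [0.608, 3.079, 0.001]
contact_force: [0.2, -0.1, -0.7]
opening: 0.0852
grip_force: 0.0
t: 17.02
tool_pos: [0.6107, 0.026, 0.0389]
tool_rot: [0.608, 3.081, 0.0]
contact_force: [0.3, 0.8, 6.2]
opening: 0.0427
grip_force: 46.2
t 17.02 tcp mm [610.7  26.   38.9] yangle 67.7
(610.5, 26, 38) -> [0.0002, -0.0001, 0.0009]
(512, -230, 36) -> [-0.006, -0.2743, 0.0028]
```

Round goes to A with ledger (-0.006, -0.274, +0.002).

```bash
python3 -m crank '[{"offset":[0,0,-0.015],"twist":[0,0,0]},{"offset":[0,0,-0.04],"twist":[0,0,0]},{"offset":[0,-0.01,-0.06],"twist":[0,0,0]},{"offset":[-0.001,-0.035,-0.06],"twist":[0,0,0]},{"offset":[-0.002,-0.073,-0.06],"twist":[0,0,0]},{"offset":[-0.003,-0.115,-0.06],"twist":[0,0,0]},{"offset":[-0.004,-0.158,-0.06],"twist":[0,0,0]},{"offset":[-0.005,-0.2,-0.06],"twist":[0,0,0]},{"offset":[-0.006,-0.24,-0.06],"twist":[0,0,0]},{"offset":[-0.006,-0.264,-0.055],"twist":[0,0,0]},{"offset":[-0.006,-0.274,-0.04],"twist":[0,0,0]},{"offset":[-0.006,-0.274,-0.022],"twist":[0,0,0]},{"offset":[-0.006,-0.274,-0.008],"twist":[0,0,0]},{"offset":[-0.006,-0.274,-0.002],"twist":[0,0,0]},{"offset":[-0.006,-0.274,0.001],"twist":[0,0,0]},{"offset":[-0.006,-0.274,0.002],"twist":[0,0,0]},{"offset":[-0.006,-0.274,0.002],"twist":[0,0,0]},{"offset":[-0.006,-0.274,0.002],"twist":[0,0,0]}]' ; python3 go.py '[(596.7,-30.8,60)]'
```

```text
t: 19.27
tool_pos: [0.5122, -0.2298, 0.0369]
tool_rot: [0.608, 3.081, -0.0]
contact_force: [0.4, 0.5, 1.4]
opening: 0.043
grip_force: 46.0
t 19.27 tcp mm [ 512.2 -229.8   36.9] yangle 67.7
(596.7, -30.8, 60) -> [-0.0026, 0.2161, -0.023]
```

```bash
python3 -m crank '[{"offset":[0,0,0],"twist":[0,0,0]},{"offset":[0,0,0],"twist":[0,0,0]},{"offset":[0,0,0],"twist":[0,0,0]},{"offset":[0,0,0],"twist":[0,0,0]},{"offset":[0,0,-0.02],"twist":[0,0,0]},{"offset":[0,0,-0.06],"twist":[0,0,0]},{"offset":[0,0,-0.1],"twist":[0,0,0]},{"offset":[0,0.025,-0.12],"twist":[0,0,0]},{"offset":[-0.001,0.065,-0.12],"twist":[0,0,0]},{"offset":[-0.001,0.11,-0.12],"twist":[0,0,0]},{"offset":[-0.002,0.155,-0.12],"twist":[0,0,0]},{"offset":[-0.003,0.195,-0.12],"twist":[0,0,0]},{"offset":[-0.003,0.213,-0.12],"twist":[0,0,0]},{"offset":[-0.003,0.216,-0.12],"twist":[0,0,0]},{"offset":[-0.003,0.216,-0.12],"twist":[0,0,0]},{"offset":[-0.003,0.216,-0.12],"twist":[0,0,0]}]' 1 40; python3 go.py '[(596.7,-30.8,10)]'; python3 -c '
from h import *
cv2.imwrite("pics/b.png",get_image("scene")[:,:,::-1])'
```

```text
t: 21.28
tool_pos: [0.5962, -0.0321, 0.1564]
tool_rot: [-0.611, -3.082, 0.001]
contact_force: [0.2, 0.3, 0.2]
opening: 0.0859
grip_force: 0.0
t 21.27 tcp mm [596.2 -32.1 156.4] yangle 67.6
(596.7, -30.8, 10) -> [-0.0, 0.0015, 0.1464]
```

View pics/b.png

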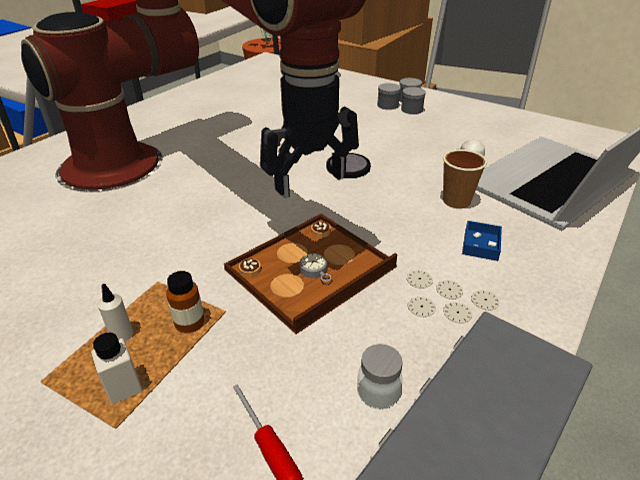

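All three bottles stand upright on the mat, at about (117,315), (185,300) and (115,370). The watch is alone at (313,265) with the tins in place. Next I grasp the watch.

```bash
python3 -m crank '[{"offset":[0,0,0.03],"twist":[0,0,0]},{"offset":[0,0,0.075],"twist":[0,0,0]},{"offset":[0,0,0.115],"twist":[0,0,0]},{"offset":[0,0,0.135],"twist":[0,0,0]},{"offset":[0,0,0.143],"twist":[0,0,0]},{"offset":[0,0,0.148],"twist":[0,0,0]},{"offset":[0,0,0.148],"twist":[0,0,0]},{"offset":[0,0,0.148],"twist":[0,0,0]}]' 0.8 30; python3 -m crank '[{"offset":[0,0,0],"twist":[0,0,0]},{"offset":[0,0,0],"twist":[0,0,0]},{"offset":[0,0,0],"twist":[0,0,0]},{"offset":[0,0,0],"twist":[0,0,0]},{"offset":[0,0,0],"twist":[0,0,0]},{"offset":[0,0,0],"twist":[0,0,0]}]' 0.4 30;python3 go.py '[(596.7,-30.8,10)]';  python3 -c '
from h import *
cv2.imwrite("pics/c.png",cv2.resize(get_image("scene")[170:350,200:440,::-1],None,fx=3,fy=3))'
```

```text
t: 22.32
tool_pos: [0.5975, -0.0311, 0.0096]
tool_rot: [0.608, 3.08, 0.0]
contact_force: [-0.1, -0.0, -0.2]
opening: 0.0687
grip_force: 0.0
t: 23.08
tool_pos: [0.597, -0.0311, 0.0094]
tool_rot: [0.608, 3.081, -0.0]
contact_force: [-1.5, -0.5, 5.6]
opening: 0.0445
grip_force: 30.7
t 23.07 tcp mm [597.  -31.1   9.4] yangle 67.7
(596.7, -30.8, 10) -> [0.0004, 0.0001, -0.0006]
```

View pics/c.png

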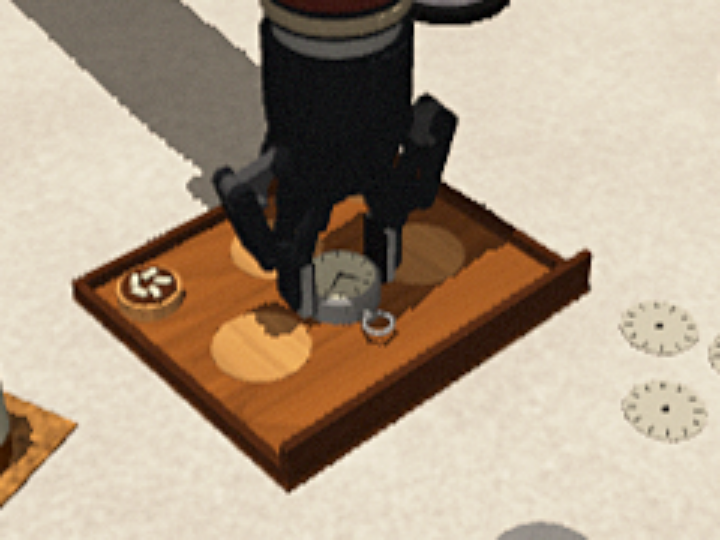

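The watch disc is centred between the pads near (340,285) in the crop, with the bow clear at (378,325). Next I lift it and carry it above the cushion.

```bash
python3 -m crank '[{"offset":[0,0,-0.01],"twist":[0,0,0]},{"offset":[0,0,-0.03],"twist":[0,0,0]},{"offset":[0.005,0.005,-0.05],"twist":[0,0,0]},{"offset":[0.02,0.02,-0.06],"twist":[0,0,0]},{"offset":[0.045,0.045,-0.06],"twist":[0,0,0]},{"offset":[0.075,0.075,-0.06],"twist":[0,0,0]},{"offset":[0.105,0.104,-0.06],"twist":[0,0,0]},{"offset":[0.135,0.134,-0.06],"twist":[0,0,0]},{"offset":[0.165,0.164,-0.06],"twist":[0,0,0]},{"offset":[0.195,0.193,-0.06],"twist":[0,0,0]},{"offset":[0.222,0.22,-0.055],"twist":[0,0,0]},{"offset":[0.243,0.24,-0.045],"twist":[0,0,0]},{"offset":[0.253,0.25,-0.035],"twist":[0,0,0]},{"offset":[0.256,0.254,-0.03],"twist":[0,0,0]},{"offset":[0.256,0.254,-0.03],"twist":[0,0,0]}]' ; python3 - <<'E'
from h import *
im=get_image("scene");cv2.imwrite("pics/d.png",cv2.resize(im[60:240,230:470,::-1],None,fx=3,fy=3))
E
python3 go.py '[(456,301,16.5)]'
```

```text
t: 25.0
tool_pos: [0.4559, 0.3008, 0.0378]
tool_rot: [-0.608, -3.081, 0.001]
contact_force: [0.1, -0.2, -0.7]
opening: 0.0442
grip_force: 30.9
t 25.05 tcp mm [456.4 300.7  38.3] yangle 67.6
(456, 301, 16.5) -> [0.0005, 0.0001, 0.0218]
```

View pics/d.png

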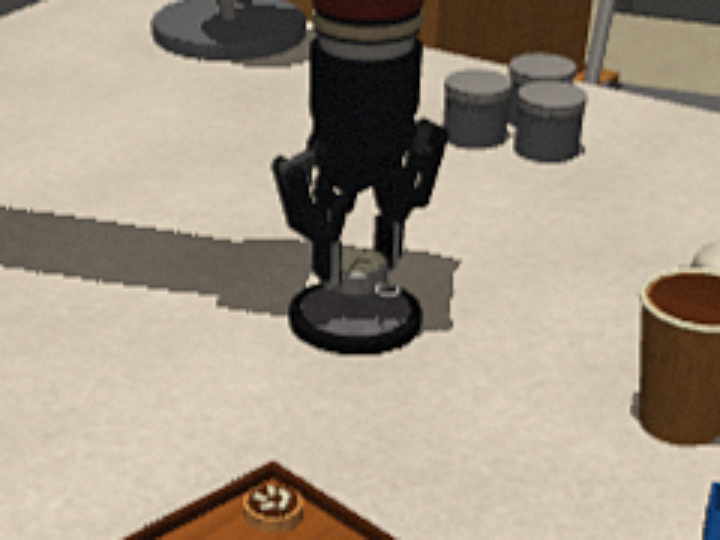

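```bash
python3 - <<'E'
from h import *
# cushion centre cross-check on the first (unobstructed) pictures
for c,box in(("top",(120,275,200,350)),("scene",(315,140,382,188))):
    im=cv2.imread(f"pics/{c}0.png",0);x0,y0,x1,y1=box
    m=np.zeros((480,640),bool);m[y0:y1,x0:x1]=im[y0:y1,x0:x1]<100
    n,l,s,_=cv2.connectedComponentsWithStats(m.astype(np.uint8));b=1+np.argmax(s[1:,4])
    print(c,s[b],[np.round(v,4) for v in fit("cushion",cv2.morphologyEx((l==b).astype(np.uint8),3,np.ones((9,9)))>0,[.456,.301],0,c,yaw=False)])
E
```

```text
top [ 131  286   56   55 2410] [array([0.4561, 0.3006]), np.float64(0.9789)]
scene [326 153  45  25 873] [array([0.4552, 0.3   ]), np.float64(0.9312)]
```

```bash
python3 -m crank '[{"offset":[0,0,0.008],"twist":[0,0,0]},{"offset":[0,0,0.014],"twist":[0,0,0]},{"offset":[0,0,0.018],"twist":[0,0,0]},{"offset":[0,0,0.02],"twist":[0,0,0]},{"offset":[0,0,0.022],"twist":[0,0,0]},{"offset":[0,0,0.022],"twist":[0,0,0]},{"offset":[0,0,0.022],"twist":[0,0,0]}]';python3 -m crank '[{"offset":[0,0,0.001],"twist":[0,0,0]},{"offset":[0,0,0.001],"twist":[0,0,0]},{"offset":[0,0,0.001],"twist":[0,0,0]}]'; python3 - <<'E'
from h import *
im=get_image("scene");cv2.imwrite("pics/e.png",cv2.resize(im[110:200,290:410,::-1],None,fx=5,fy=5,interpolation=2))
E
```

```text
t: 25.92
tool_pos: [0.4563, 0.3013, 0.0164]
tool_rot: [0.608, 3.082, 0.001]
contact_force: [0.7, 0.1, -0.7]
opening: 0.0439
grip_force: 30.9
t: 26.3
tool_pos: [0.4564, 0.3014, 0.0164]
tool_rot: [-0.608, -3.082, 0.0]
contact_force: [-3.3, -1.2, 6.8]
opening: 0.0446
grip_force: 31.5
```

View pics/e.png

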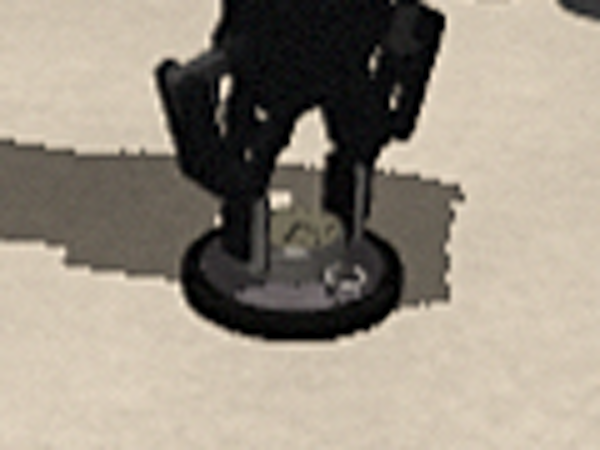

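The watch rests on the cushion, dial up, with about 7 N of contact. Next I release it and go above the round bottle.

```bash
python3 -m crank '[{"offset":[0,0,0],"twist":[0,0,0]},{"offset":[0,0,0],"twist":[0,0,0]},{"offset":[0,0,0],"twist":[0,0,0]},{"offset":[0,0,0],"twist":[0,0,0]},{"offset":[0,0,-0.015],"twist":[0,0,0]},{"offset":[0,0,-0.05],"twist":[0,0,0]},{"offset":[0,0,-0.09],"twist":[0,0,0]},{"offset":[-0.01,-0.02,-0.125],"twist":[0,0,0]},{"offset":[-0.03,-0.056,-0.141],"twist":[0,0,0]},{"offset":[-0.053,-0.098,-0.141],"twist":[0,0,0]},{"offset":[-0.077,-0.143,-0.141],"twist":[0,0,0]},{"offset":[-0.101,-0.188,-0.141],"twist":[0,0,0]},{"offset":[-0.125,-0.232,-0.141],"twist":[0,0,0]},{"offset":[-0.149,-0.277,-0.141],"twist":[0,0,0]},{"offset":[-0.173,-0.322,-0.141],"twist":[0,0,0]},{"offset":[-0.197,-0.366,-0.141],"twist":[0,0,0]},{"offset":[-0.221,-0.411,-0.141],"twist":[0,0,0]},{"offset":[-0.24,-0.446,-0.141],"twist":[0,0,0]},{"offset":[-0.25,-0.465,-0.141],"twist":[0,0,0]},{"offset":[-0.253,-0.47,-0.141],"twist":[0,0,0]}]' 0.8 40;python3 -m crank '[{"offset":[0,0,0],"twist":[0,0,0]},{"offset":[0,0,0],"twist":[0,0,0]}]' 1 40; python3 go.py '[(512.2,-229.8,36.9)]'; python3 - <<'E'
from h import *
im=get_image("top");cv2.imwrite("pics/f.png",im[:,:,::-1])
cv2.imwrite("pics/f2.png",cv2.resize(im[280:345,120:200,::-1],None,fx=8,fy=8,interpolation=2))
m=cv2.inRange(im[290:338,136:184],(120,115,100),(255,255,255));n,l,s,c=cv2.connectedComponentsWithStats(m)
for i in range(1,n):
    if s[i,4]>40: print(s[i],np.round(pix(136+c[i][0],290+c[i][1],.03)*1000,1))
E
```

```text
t: 28.85
tool_pos: [0.5117, -0.2302, 0.1568]
tool_rot: [0.61, 3.081, 0.0]
contact_force: [-0.2, -0.2, 0.2]
opening: 0.0681
grip_force: 0.0
t: 29.1
tool_pos: [0.5116, -0.2284, 0.1563]
tool_rot: [-0.606, -3.082, -0.001]
contact_force: [-0.6, -0.4, -0.3]
opening: 0.0852
grip_force: 0.0
t 29.1 tcp mm [ 511.6 -228.4  156.3] yangle 67.8
(512.2, -229.8, 36.9) -> [-0.0011, -0.0011, 0.1194]
[ 0  0 10  9 41] [494.4 330.1  30. ]
[39  0  9 10 43] [493.8 254.2  30. ]
[  7  13  23  23 375] [455.4 301.8  30. ]
[37 37 11 11 59] [420.6 254.   30. ]
```

View pics/f2.png

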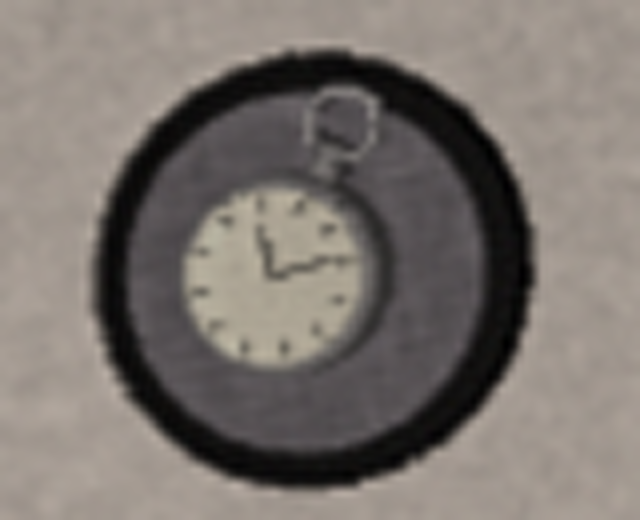

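The watch lies flat and dial up, its dial at about (275,275) against the cushion centre at (315,270) in the 8x crop. Most of that gap is parallax; the true offset is about 1–3 mm. Next I fetch the round bottle.

```bash
python3 -m crank '[{"offset":[0,0,0.03],"twist":[0,0,0]},{"offset":[0,0,0.07],"twist":[0,0,0]},{"offset":[0,0,0.1],"twist":[0,0,0]},{"offset":[0,0,0.115],"twist":[0,0,0]},{"offset":[0,0,0.12],"twist":[0,0,0]},{"offset":[0,0,0.12],"twist":[0,0,0]},{"offset":[0,0,0.12],"twist":[0,0,0]}]' 1 45; python3 -m crank '[{"offset":[0,0,0],"twist":[0,0,0]},{"offset":[0,0,0],"twist":[0,0,0]},{"offset":[0,0,0],"twist":[0,0,0]},{"offset":[0,0,0],"twist":[0,0,0]},{"offset":[0,0,0],"twist":[0,0,0]},{"offset":[0,0,0],"twist":[0,0,0]},{"offset":[0,0,0],"twist":[0,0,0]}]' 0.35 45;python3 go.py '[(610.7,26,38.9)]'
```

```text
t: 30.02
tool_pos: [0.5126, -0.2302, 0.0378]
tool_rot: [0.608, 3.08, -0.001]
contact_force: [-0.4, -0.1, 0.0]
opening: 0.0855
grip_force: 0.0
t: 30.9
tool_pos: [0.5121, -0.2299, 0.037]
tool_rot: [0.608, 3.081, -0.001]
contact_force: [-0.1, 0.8, 4.3]
opening: 0.0422
grip_force: 46.2
t 30.9 tcp mm [ 512.1 -229.9   37. ] yangle 67.7
(610.7, 26, 38.9) -> [0.0061, 0.2742, -0.002]
```

Replaying the ledger exactly puts the round bottle back: (+0.006, +0.274, -0.002).

```bash
python3 -m crank '[{"offset":[0,0,-0.015],"twist":[0,0,0]},{"offset":[0,0,-0.04],"twist":[0,0,0]},{"offset":[0,0.01,-0.062],"twist":[0,0,0]},{"offset":[0.001,0.035,-0.062],"twist":[0,0,0]},{"offset":[0.002,0.073,-0.062],"twist":[0,0,0]},{"offset":[0.003,0.115,-0.062],"twist":[0,0,0]},{"offset":[0.004,0.158,-0.062],"twist":[0,0,0]},{"offset":[0.005,0.2,-0.062],"twist":[0,0,0]},{"offset":[0.006,0.24,-0.062],"twist":[0,0,0]},{"offset":[0.006,0.264,-0.057],"twist":[0,0,0]},{"offset":[0.006,0.274,-0.044],"twist":[0,0,0]},{"offset":[0.006,0.274,-0.026],"twist":[0,0,0]},{"offset":[0.006,0.274,-0.012],"twist":[0,0,0]},{"offset":[0.006,0.274,-0.006],"twist":[0,0,0]},{"offset":[0.006,0.274,-0.003],"twist":[0,0,0]},{"offset":[0.006,0.274,-0.002],"twist":[0,0,0]},{"offset":[0.006,0.274,-0.002],"twist":[0,0,0]},{"offset":[0.006,0.274,-0.002],"twist":[0,0,0]}]'; python3 go.py '[(450,-302.9,36.8)]'
```

```text
t: 33.15
tool_pos: [0.6107, 0.0258, 0.039]
tool_rot: [0.608, 3.081, -0.0]
contact_force: [0.0, -0.5, 0.8]
opening: 0.0432
grip_force: 46.0
t 33.15 tcp mm [610.7  25.8  39. ] yangle 67.7
(450, -302.9, 36.8) -> [0.0238, -0.3652, 0.0021]
```

```bash
python3 -m crank '[{"offset":[0,0,0],"twist":[0,0,0]},{"offset":[0,0,0],"twist":[0,0,0]},{"offset":[0,0,0],"twist":[0,0,0]},{"offset":[0,0,0],"twist":[0,0,0]},{"offset":[0,0,-0.02],"twist":[0,0,0]},{"offset":[0,0,-0.06],"twist":[0,0,0]},{"offset":[0,0,-0.1],"twist":[0,0,0]},{"offset":[0.002,-0.028,-0.12],"twist":[0,0,0]},{"offset":[0.004,-0.07,-0.12],"twist":[0,0,0]},{"offset":[0.008,-0.12,-0.12],"twist":[0,0,0]},{"offset":[0.011,-0.17,-0.12],"twist":[0,0,0]},{"offset":[0.014,-0.22,-0.12],"twist":[0,0,0]},{"offset":[0.018,-0.27,-0.12],"twist":[0,0,0]},{"offset":[0.021,-0.32,-0.12],"twist":[0,0,0]},{"offset":[0.023,-0.35,-0.12],"twist":[0,0,0]},{"offset":[0.0235,-0.365,-0.118],"twist":[0,0,0]},{"offset":[0.0235,-0.365,-0.118],"twist":[0,0,0]},{"offset":[0.0235,-0.365,-0.118],"twist":[0,0,0]},{"offset":[0.0235,-0.365,-0.118],"twist":[0,0,0]}]' 1 40; python3 -m crank '[{"offset":[0,0,0.03],"twist":[0,0,0]},{"offset":[0,0,0.07],"twist":[0,0,0]},{"offset":[0,0,0.1],"twist":[0,0,0]},{"offset":[0,0,0.115],"twist":[0,0,0]},{"offset":[0,0,0.12],"twist":[0,0,0]},{"offset":[0,0,0.12],"twist":[0,0,0]},{"offset":[0,0,0.12],"twist":[0,0,0]}]' 1 35; python3 -m crank '[{"offset":[0,0,0],"twist":[0,0,0]},{"offset":[0,0,0],"twist":[0,0,0]},{"offset":[0,0,0],"twist":[0,0,0]},{"offset":[0,0,0],"twist":[0,0,0]},{"offset":[0,0,0],"twist":[0,0,0]},{"offset":[0,0,0],"twist":[0,0,0]},{"offset":[0,0,0],"twist":[0,0,0]}]' 0.25 35;python3 go.py '[(541.3,-16.9,38.5)]'
```

```text
t: 35.52
tool_pos: [0.4502, -0.3016, 0.1563]
tool_rot: [-0.606, -3.083, -0.0]
contact_force: [0.6, 0.4, 0.3]
opening: 0.0854
grip_force: 0.0
t: 36.4
tool_pos: [0.4506, -0.3033, 0.0378]
tool_rot: [0.608, 3.08, -0.002]
contact_force: [0.0, -0.3, 0.1]
opening: 0.0853
grip_force: 0.0
t: 37.28
tool_pos: [0.4499, -0.3027, 0.0366]
tool_rot: [0.608, 3.082, -0.0]
contact_force: [-0.2, 0.5, 3.6]
opening: 0.031
grip_force: 34.8
t 37.27 tcp mm [ 449.9 -302.7   36.6] yangle 67.7
(541.3, -16.9, 38.5) -> [0.0241, 0.2991, -0.0019]
```

```bash
python3 -m crank '[{"offset":[0,0,-0.015],"twist":[0,0,0]},{"offset":[0,0,-0.04],"twist":[0,0,0]},{"offset":[0.001,0.01,-0.062],"twist":[0,0,0]},{"offset":[0.003,0.035,-0.062],"twist":[0,0,0]},{"offset":[0.006,0.075,-0.062],"twist":[0,0,0]},{"offset":[0.01,0.12,-0.062],"twist":[0,0,0]},{"offset":[0.013,0.165,-0.062],"twist":[0,0,0]},{"offset":[0.017,0.21,-0.062],"twist":[0,0,0]},{"offset":[0.02,0.255,-0.062],"twist":[0,0,0]},{"offset":[0.023,0.287,-0.057],"twist":[0,0,0]},{"offset":[0.024,0.299,-0.044],"twist":[0,0,0]},{"offset":[0.024,0.299,-0.026],"twist":[0,0,0]},{"offset":[0.024,0.299,-0.012],"twist":[0,0,0]},{"offset":[0.024,0.299,-0.006],"twist":[0,0,0]},{"offset":[0.024,0.299,-0.003],"twist":[0,0,0]},{"offset":[0.024,0.299,-0.002],"twist":[0,0,0]},{"offset":[0.024,0.299,-0.002],"twist":[0,0,0]},{"offset":[0.024,0.299,-0.002],"twist":[0,0,0]}]'; python3 -m crank '[{"offset":[0,0,0],"twist":[0,0,0]},{"offset":[0,0,0],"twist":[0,0,0]},{"offset":[0,0,0],"twist":[0,0,0]},{"offset":[0,0,0],"twist":[0,0,0]},{"offset":[0,0,-0.02],"twist":[0,0,0]},{"offset":[0,0,-0.06],"twist":[0,0,0]},{"offset":[0,0,-0.1],"twist":[0,0,0]},{"offset":[-0.01,-0.028,-0.12],"twist":[0,0,0]},{"offset":[-0.025,-0.07,-0.12],"twist":[0,0,0]},{"offset":[-0.043,-0.118,-0.12],"twist":[0,0,0]},{"offset":[-0.061,-0.168,-0.12],"twist":[0,0,0]},{"offset":[-0.08,-0.218,-0.12],"twist":[0,0,0]},{"offset":[-0.098,-0.268,-0.12],"twist":[0,0,0]},{"offset":[-0.11,-0.302,-0.12],"twist":[0,0,0]},{"offset":[-0.116,-0.318,-0.118],"twist":[0,0,0]},{"offset":[-0.117,-0.321,-0.118],"twist":[0,0,0]},{"offset":[-0.117,-0.321,-0.118],"twist":[0,0,0]},{"offset":[-0.117,-0.321,-0.118],"twist":[0,0,0]},{"offset":[-0.117,-0.321,-0.118],"twist":[0,0,0]}]' 1 40; python3 go.py '[(528,-358.5,37.1)]'; python3 - <<'E'
from h import *
cv2.imwrite("pics/g.png",get_image("scene")[:,:,::-1])
E
```

```text
t: 39.52
tool_pos: [0.5415, -0.0169, 0.0387]
tool_rot: [0.608, 3.081, 0.0]
contact_force: [1.1, 0.3, -1.4]
opening: 0.0312
grip_force: 34.9
t: 41.9
tool_pos: [0.5277, -0.3574, 0.1565]
tool_rot: [0.607, 3.082, 0.0]
contact_force: [-0.4, -1.5, -0.2]
opening: 0.0855
grip_force: 0.0
t 41.9 tcp mm [ 527.7 -357.4  156.5] yangle 67.7
(528, -358.5, 37.1) -> [-0.0007, -0.0009, 0.1194]
```

View pics/g.png

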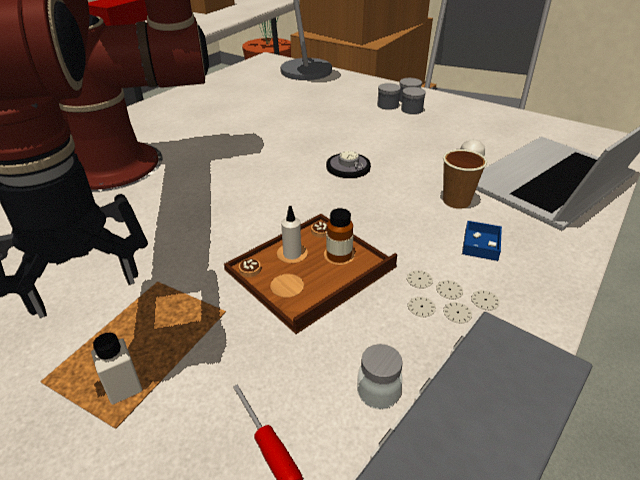

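The slim bottle at (290,240) and the round one at (340,235) are back upright on their marks. The watch is on the cushion at (348,158). Only the square bottle is left, on the mat at (115,370).

```bash
python3 -m crank '[{"offset":[0,0,0.03],"twist":[0,0,0]},{"offset":[0,0,0.07],"twist":[0,0,0]},{"offset":[0,0,0.1],"twist":[0,0,0]},{"offset":[0,0,0.115],"twist":[0,0,0]},{"offset":[0,0,0.12],"twist":[0,0,0]},{"offset":[0,0,0.12],"twist":[0,0,0]},{"offset":[0,0,0.12],"twist":[0,0,0]}]' 1 40; python3 -m crank '[{"offset":[0,0,0],"twist":[0,0,0]},{"offset":[0,0,0],"twist":[0,0,0]},{"offset":[0,0,0],"twist":[0,0,0]},{"offset":[0,0,0],"twist":[0,0,0]},{"offset":[0,0,0],"twist":[0,0,0]},{"offset":[0,0,0],"twist":[0,0,0]},{"offset":[0,0,0],"twist":[0,0,0]}]' 0.35 40; python3 go.py '[(584,-84,39)]'; python3 -m crank '[{"offset":[0,0,-0.015],"twist":[0,0,0]},{"offset":[0,0,-0.04],"twist":[0,0,0]},{"offset":[0.002,0.01,-0.062],"twist":[0,0,0]},{"offset":[0.007,0.035,-0.062],"twist":[0,0,0]},{"offset":[0.014,0.073,-0.062],"twist":[0,0,0]},{"offset":[0.022,0.115,-0.062],"twist":[0,0,0]},{"offset":[0.03,0.158,-0.062],"twist":[0,0,0]},{"offset":[0.038,0.2,-0.062],"twist":[0,0,0]},{"offset":[0.045,0.24,-0.062],"twist":[0,0,0]},{"offset":[0.05,0.265,-0.057],"twist":[0,0,0]},{"offset":[0.052,0.275,-0.044],"twist":[0,0,0]},{"offset":[0.052,0.275,-0.026],"twist":[0,0,0]},{"offset":[0.052,0.275,-0.012],"twist":[0,0,0]},{"offset":[0.052,0.275,-0.006],"twist":[0,0,0]},{"offset":[0.052,0.275,-0.003],"twist":[0,0,0]},{"offset":[0.052,0.275,-0.002],"twist":[0,0,0]},{"offset":[0.052,0.275,-0.002],"twist":[0,0,0]},{"offset":[0.052,0.275,-0.002],"twist":[0,0,0]}]'
```

```text
t: 42.82
tool_pos: [0.5283, -0.3591, 0.038]
tool_rot: [0.608, 3.08, -0.002]
contact_force: [-0.2, 0.4, 0.2]
opening: 0.0855
grip_force: 0.0
t: 43.7
tool_pos: [0.5277, -0.3586, 0.0368]
tool_rot: [0.608, 3.081, -0.001]
contact_force: [0.3, -0.1, 4.1]
opening: 0.0397
grip_force: 41.6
t 43.7 tcp mm [ 527.7 -358.6   36.8] yangle 67.7
(584, -84, 39) -> [0.0523, 0.2754, -0.0023]
t: 45.95
tool_pos: [0.5842, -0.0844, 0.0388]
tool_rot: [0.608, 3.081, -0.0]
contact_force: [-0.3, 0.5, -0.2]
opening: 0.0399
grip_force: 41.3
```

Release, retreat over the mat side and measure.

```bash
python3 -m crank '[{"offset":[0,0,0],"twist":[0,0,0]},{"offset":[0,0,0],"twist":[0,0,0]},{"offset":[0,0,0],"twist":[0,0,0]},{"offset":[0,0,0],"twist":[0,0,0]},{"offset":[0,0,-0.02],"twist":[0,0,0]},{"offset":[0,0,-0.06],"twist":[0,0,0]},{"offset":[0,0,-0.1],"twist":[0,0,0]},{"offset":[0,-0.02,-0.14],"twist":[0,0,0]},{"offset":[0,-0.06,-0.16],"twist":[0,0,0]},{"offset":[0,-0.11,-0.16],"twist":[0,0,0]},{"offset":[0,-0.16,-0.16],"twist":[0,0,0]},{"offset":[0,-0.21,-0.16],"twist":[0,0,0]},{"offset":[0,-0.26,-0.16],"twist":[0,0,0]},{"offset":[0,-0.31,-0.16],"twist":[0,0,0]},{"offset":[0,-0.34,-0.16],"twist":[0,0,0]},{"offset":[0,-0.35,-0.16],"twist":[0,0,0]},{"offset":[0,-0.35,-0.16],"twist":[0,0,0]},{"offset":[0,-0.35,-0.16],"twist":[0,0,0]},{"offset":[0,-0.35,-0.16],"twist":[0,0,0]}]' 1 40; sed -i 's/"mid" in n else z)/"mid" in n else z)/; s/pics\/ov1/pics\/ov2/' m.py; sed -i 's/ ("watch_mid",.005,1)/("watch_mid",.012,1)/; s/("tray",0,1),("mat",0,1),("cushion",0,0),//' m.py; python3 m.py
```

```text
t: 48.32
tool_pos: [0.4514, -0.4069, 0.1984]
tool_rot: [0.606, 3.083, 0.0]
contact_force: [0.8, -0.4, -0.8]
opening: 0.0853
grip_force: 0.0
tin_a 0.84 [288. 264.  20.  16.] xy mm [546.2  63.5] yaw deg [] iou 0.924
tin_a 0.54 [370. 284.  24.  18.] xy mm [510.6 -91.8] yaw deg [] iou 0.954
square_mid 0.81 [371. 243.  33.  33.] xy mm [583.9 -83.4] yaw deg [-24.7] iou 0.93
round_mid 0.62 [309. 226.  25.  24.] xy mm [611.1  25.8] yaw deg [] iou 0.935
slim_mid 0.71 [331. 265.  20.  23.] xy mm [543. -17.] yaw deg [] iou 0.944
watch_mid 0.7 [156. 315.  25.  26.] xy mm [455.  304.5] yaw deg [-13.8] iou 0.823
```

View pics/ov2.png

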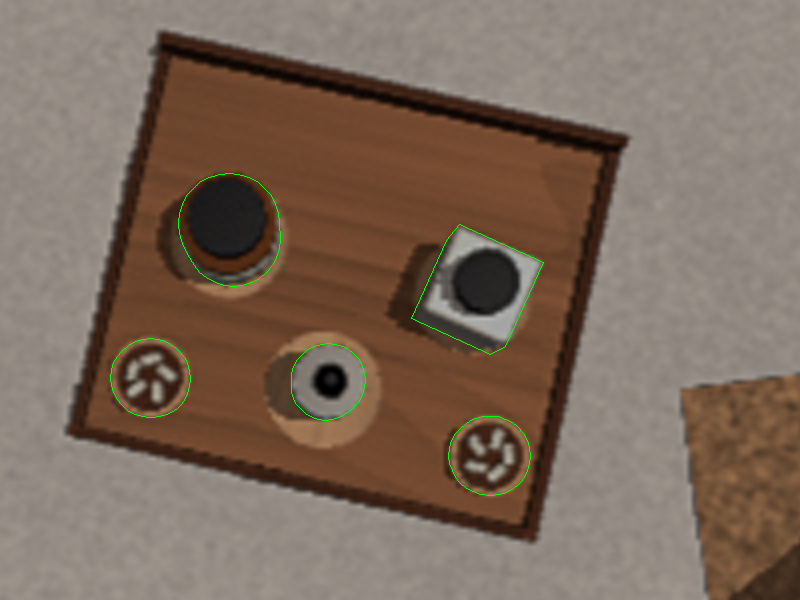

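All three bottles are back within about 2 mm of where they started, matching the first overlay: caps near (227,218), (486,282) and (330,381). The tins are unmoved and the watch is on the cushion, so I'm handing in.

```bash
python3 -c '
from station import *
print(finish_job())'
```

```text
the job is handed in; nothing more can be done
None
```

The job is handed in at about 48 s of the 144 s: the watch lies dial up within about 3 mm of the cushion's centre, all three bottles stand upright within about 2 mm of their starting spots, and the tins and cup were not disturbed.

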